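# Hang the cleaning caddy on the lipped rail and seat it in the notch

## Robot

A 7-joint arm with a two-finger parallel gripper is mounted at the origin on the work surface. World frame = base frame: x ahead of the robot, y to its left, z up, the work surface at z = 0. Lengths are in m, angles in degrees, forces in N, time in s.
With the tool pointing down it reaches from about 0.4 to 0.9 m from the base axis. Payload 5.5 kg.
Tool frame: the origin (TCP) lies at the very end of the fingers, on their centre line; the grasp point (between the pads) lies 19 mm behind it (robot.tcp_to_grasp is the distance from the TCP to the grasp point, in m); z points along the fingers, y is the line along which they close (so a half turn about z gives the same grasp; the last joint's range is limited). The gripper opens to 92 mm and grips with 3 to 60 N. Pads are 19 mm wide; open, the fingers measure 130 mm over their backs; the gripper's body (75 mm by 190 mm) begins 47 mm behind the grasp point.
Start: joints at [-52.242, 28.699, -24.465, 88.831, 12.651, 65.22, -12.049], TCP at [0.251, 0.6, 0.227] pointing down, gripper open.
Joint ranges: [-164.97, 164.97], [-17.58, 116.51], [-87.97, 89.64], [11.32, 138.91], [-80.73, 260.73], [10.89, 115.49], [-147.41, 147.41]. Speed limits (degrees/s): [147.25, 147.25, 180, 180, 180, 180, 180].

## Interface

Orientations are given as a 3x3 rotation matrix whose columns are the frame's x, y, z axes.
In Python, from rig import readout, eyes, ticket, robot gives the robot as it stands. The module is installed in compiled form; this text tells all that it offers.
- The arm moves only by the shell command python3 -m jog 'ROWS' [FORCE]. ROWS is JSON, a list that holds one entry, the list of rows, each a list of 7 numbers: the shift along the tool's x, y, z scaled (see below), then the turn, a rotation vector about the tool's x, y, z scaled (see below), then the opening, from -1 (shut) to 1 (fully open), so that 0 is half open. A call has 1 to 20 rows; each row is the pose to reach, as a shift and turn from the pose commanded when the call began, along the tool's axes at that moment; what a row does not reach only later rows make up. The controller multiplies each number of a shift by 50 cm and each number of a turn by pi/4 rad. A row lasts 1/10 s, in which the tool goes at most 50 mm and 8.59 degrees, less where a joint would pass 70% of its speed; a pose out of reach is approached as far as the arm can. A call with a number of a shift or a turn outside -1 to 1 is refused whole. A call with a gripper value outside its range is refused whole. The fingers move at their own pace and stop on an object; FORCE is the grip in N (left out, the last holds). Time passes only in rows, so rows that repeat a pose let the fingers close. It gives the time, the measured TCP pose, the force, the opening and the grip force at its end, in the units of the state.
- readout.observe(): the state, without advancing time (a new reading comes with each control period).
- eyes.snapshot(name): name is "scene" or "top" or "wrist"; returns the picture (400x640x3 uint8, red, green, blue); there is no depth.
- eyes.calibration(name): a dict with "fx", "fy", "cx", "cy" (pixels), "D" ([k1, k2, p1, p2, k3] as OpenCV has them; the pictures are not rectified), "extrinsics" (4x4, takes a point from camera to world coordinates). Camera axes: x right, y down, z forward; pixel columns grow to the right and rows downward; lengths in m; the calibration is good to about 2 mm. A picture is of the moment at which its call begins: read the wrist's pose just before it. calibration takes no time and is no camera call; for the wrist camera it gives the pose at the moment of the call.
- ticket.close_job(): hands the job in; it is judged then, once.
Trained networks look in the newest picture that a camera, given by its name, has taken for a name from the list of things; names that differ only in an ending like _2 or _b are one class to them, and where a whole thing is asked for, a point or a joint stands for the part that bears it (a point fixed in the world has none). Each returns a list of dicts, best first, with "confidence" (0 to 1); they miss things now and then, are a little off and sometimes report something else, mostly with a low value. They report only what shows in the picture. A call takes as long as a camera call.
- eyes.outline_of(camera, label): "mask" (400x640 bool, what is visible of it) and "rect" ([left, top, right, bottom] in pixels, round what is visible of it).
The state is a dict: "time_s": time; "qpos": joint angles; "qd": joint speeds; "effort": joint torques, N m; "tcp_pos": TCP position; "eef_rot": TCP orientation; "force": force on the tool from outside, world axes, zero at the start; "torque": the same for the moment, N m; "opening": finger opening in m; "finger_force": force on a finger pad.
Only numpy, scipy, OpenCV 4.12 (cv2) and the standard library are available. Lean on these libraries where they do the work, as an engineer would, in place of code of your own. Each camera call takes 0.05 s, during which the arm holds its last target. There are 200 camera calls.

## Task

Pick up the blue cleaning caddy by its yellow grip, lift its hook over the front lip of the aluminium rail and lower it into the channel behind until it rests on the orange strip, beside the strip's notch. Then gently slide the hook along the strip until it drops into the notch, and let go with the caddy hanging there fully home and upright. Do not press or knock the caddy hard against the rail, and leave the other things on the counter where they stand.

Things in the scene. Friction and masses are not known exactly. Their poses are not given: they have to be found in the camera images.
- caddy: Loose blue tub 80 (x) x 100 (y) x 50 mm high standing upright on the counter, 0.3 to 0.5 kg, a scrubbing block fixed inside. Origin: centre of its underside, z up. A back plate 50 mm wide rises on its +x side (back face at x +42). At the top a plate (z 150 to 156, x -10 to +60 mm, y within 25) carries the grip above it and the hook's tongue below its +x end.
- caddy_grip (a point): Middle of the yellow grip blade on top of the caddy, at (14, 0, 185) mm in its frame. The blade is 12 mm thick along y, 48 mm long along x, from z 156 to 205 mm: pinch it from above with the fingers closing along the caddy's y.
- caddy_tongue (a point): Centre of the lower end of the hook's steel tongue, at (57, 0, 107) mm in the caddy's frame. The tongue points straight down, 6 mm thick in x (54 to 60), 40 mm wide in y, from z 150 down to z 107.
- rail: Fixed aluminium rail along its own y, 240 mm long, on two posts. Origin on the counter under the middle of its channel; its -x side is the front, facing the robot, where the caddy hangs with its x along the rail's x. Channel 12 mm wide (x within 6), open above for y within 100 mm, black end caps beyond; back wall x 6 to 12, top z 176.
- rail_lip (a point): Mid channel at the height of the front lip's top edge: (0, 0, 180) mm in the rail's frame. The lip is the top of a front plate 6 mm thick (x -12 to -6), from z 80 to 180 mm.
- rail_strip (a point): Mid channel at the top of the orange strip: (0, 0, 154) mm in the rail's frame. The strip is 14 mm thick, lies on the channel's floor, is stiff to move and sticks out of the rail's ends. It has one notch, 48 mm long in y and right through to the floor; the notch's middle lies anywhere within 45 mm of the rail's middle in y and is not reported: see it or find it by feel.
- rail_floor (a point): Mid channel at the floor, the bottom of the notch: (0, 0, 140) mm in the rail's frame. Seated, the tongue's lower end rests at this height and the caddy's underside hangs 33 mm above the counter; riding on the strip it is 14 mm higher.
- spray: Bystander: closed white and green bottle, 64 mm in diameter, 150 mm high; origin under its centre.
- beaker: Bystander: greenish measuring cup, 68 mm in diameter, 75 mm high, behind the rail; origin under its centre.
- jar: Bystander: amber jar, 68 mm in diameter, 85 mm high, behind the rail; origin under its centre.
- brush: Bystander: blue hand brush lying in front of the rail; origin under its middle.
- mug: Bystander: white mug, 76 mm in diameter, 85 mm high, by the steel basin; origin under its centre.

How it is judged:
By the outcome, as a careful person would: the job done as asked, in the order asked, and still so for the second after the job is handed in, with the robot touching nothing.
It also fails if it takes over 72 s, if anything falls off the work surface, if the arm or the gripper's body presses on something with over 40 N, if the wrist force passes 120 N, or if a joint passes its speed limit or range.

## Working session

There is one attempt and no reset: what is moved stays moved. The work goes in short steps, Python scripts to look and compute and a shell command to move; the robot and the scene stay as the last step left them, time stands still between calls to the robot, and variables do not carry over. Pictures are saved under pics/ and viewed, at most 10 in all, crops included, and the job is handed in when it is done.

```bash
mkdir -p pics; cat > h.py <<'E'
import numpy as np, cv2
from rig import readout, eyes, ticket, robot
def cal(n):
    c=eyes.calibration(n); K=np.array([[c['fx'],0,c['cx']],[0,c['fy'],c['cy']],[0,0,1]]); return K,np.array(c['D'],float),np.array(c['extrinsics'])
def ray(n,uv,z):
    K,D,T=cal(n); p=cv2.undistortPoints(np.array(uv,float).reshape(-1,1,2),K,D).reshape(-1,2)
    d=np.c_[p,np.ones(len(p))]@T[:3,:3].T; o=T[:3,3]
    return o+d*((z-o[2])/d[:,2])[:,None]
def proj(n,P):
    K,D,T=cal(n); Ti=np.linalg.inv(T)
    return cv2.projectPoints(np.array(P,float).reshape(-1,1,3),cv2.Rodrigues(Ti[:3,:3])[0],Ti[:3,3],K,D)[0].reshape(-1,2)
def snap(n,f=None):
    im=eyes.snapshot(n)
    if f: cv2.imwrite('pics/'+f,im[:,:,::-1])
    return im
E
python3 - <<'E'
from h import *
for n in ['top','scene']:
    snap(n,n+'1.png'); T=cal(n)[2]; print(n,T[:3,3].round(3),T[:3,2].round(2))
    for l in ['caddy','caddy_grip','rail','rail_strip']:
        for r in eyes.outline_of(n,l)[:2]: print(l,round(r['confidence'],2),r['rect'])
s=readout.observe(); print(s['eef_rot'],s['tcp_pos'],s['time_s'],s['opening'])
E
```

```text
top [0.347 0.076 1.251] [ 0.16 -0.   -0.99]
caddy 0.6 [233.6, 216.4, 271.9, 261.3]
caddy 0.35 [324.7, 149.6, 457.1, 184.9]
caddy_grip 0.87 [230.1, 214.3, 271.0, 265.0]
caddy_grip 0.36 [325.9, 149.8, 455.1, 182.7]
rail 0.97 [326.9, 149.3, 454.9, 182.1]
rail 0.35 [144.1, 196.9, 189.8, 228.7]
rail_strip 0.87 [327.4, 148.1, 456.9, 183.0]
scene [1.2   0.493 0.729] [-0.65 -0.45 -0.61]
caddy 0.97 [378.2, 180.7, 430.2, 263.2]
caddy_grip 0.75 [378.4, 181.3, 429.9, 260.8]
rail 0.64 [204.8, 171.0, 307.6, 274.7]
rail_strip 0.64 [200.7, 167.7, 304.8, 277.9]
[[-9.22697704e-01  3.85524246e-01 -5.75227070e-05]
 [ 3.85524245e-01  9.22697706e-01  2.35053562e-05]
 [ 6.21379545e-05 -4.88059953e-07 -9.99999998e-01]] [0.25055608 0.59977635 0.22670021] 0.5 0.09202068584193858
```

```bash
python3 -c "
import cv2,numpy as np
cv2.imwrite('pics/a.png',cv2.resize(np.vstack([cv2.imread('pics/top1.png'),cv2.imread('pics/scene1.png')]),(480,600)))" ; ls pics
```

```text
a.png
scene1.png
top1.png
```

View pics/top1.png

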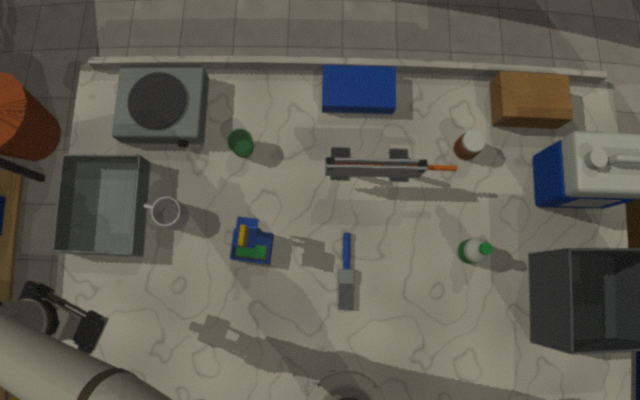

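View pics/scene1.png

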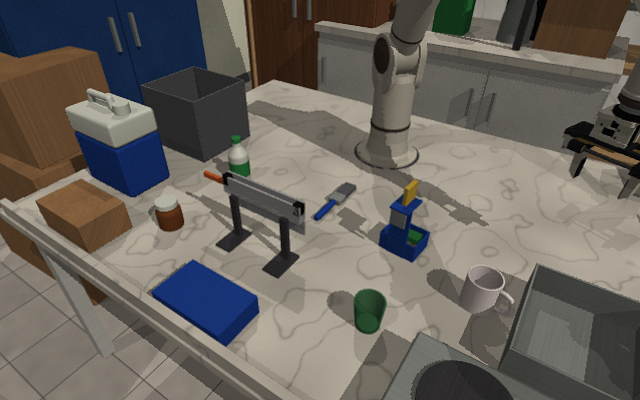

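The top view shows the caddy at about (250,242), with its back plate toward the top of the image (+x). The rail runs from (327,168) to (427,165) and the strip sticks out on the right to (456,168). I'll zoom in on both.

```bash
python3 - <<'E'
import cv2,numpy as np
t=cv2.imread('pics/top1.png')
a=cv2.resize(t[200:275,215:295],None,fx=4,fy=4,interpolation=cv2.INTER_CUBIC)
b=cv2.resize(t[140:190,315:465],None,fx=5,fy=5,interpolation=cv2.INTER_CUBIC)
c=np.zeros((560,750,3),np.uint8); c[:300,:320]=a; c[305:555]=b
s=cv2.imread('pics/scene1.png'); d=cv2.resize(s[160:240,200:310],None,fx=3.8,fy=3.7,interpolation=cv2.INTER_CUBIC)
c[:d.shape[0],325:325+d.shape[1]]=d
cv2.imwrite('pics/crop1.png',np.clip(c*1.5,0,255).astype(np.uint8))
E
```

```text
(no output)
```

View pics/crop1.png

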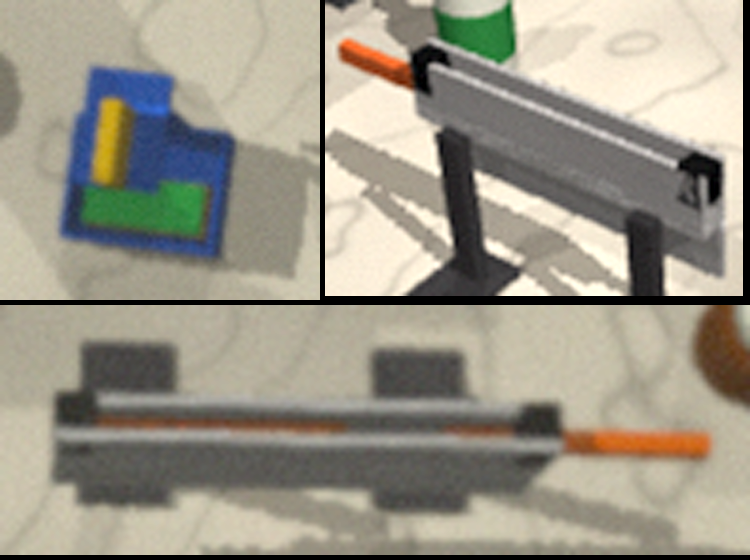

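The top view shows the notch: a gap in the orange strip at crop columns 345–445, which is u 384–404. Next I compute the poses.

```bash
cat > est.py <<'E'
from h import *
A=lambda x,y:(215+x/4,200+y/4)
B=lambda x,y:(315+x/5,140+(y-305)/5)
rim=ray('top',[A(62,235),A(218,257),A(232,135)],.05)
print('rim',rim.round(4),np.linalg.norm(np.diff(rim,axis=0),axis=1))
e1=rim[0]-rim[1];e2=rim[2]-rim[1];print('yaw',np.degrees([np.arctan2(-e1[0],e1[1]),np.arctan2(e2[1],e2[0])]))
print('ctr',(rim[0]+rim[2])/2)
g=ray('top',[A(112,99),A(103,184)],.205);print('grip top ends',g.round(4),g.mean(0),np.linalg.norm(g[0]-g[1]),np.degrees(np.arctan2(*(g[0]-g[1])[[1,0]])))
l=ray('top',[B(56,435),B(560,445)],.180);print('lip',l.round(4),np.linalg.norm(l[0]-l[1]),'yaw',np.degrees(np.arctan2(-(l[0]-l[1])[0],(l[0]-l[1])[1])))
b=ray('top',[B(97,401),B(522,411)],.176);print('back',b.round(4),'yaw',np.degrees(np.arctan2(-(b[0]-b[1])[0],(b[0]-b[1])[1])))
n=ray('top',[B(345,428),B(445,432)],.154);print('notch',n.round(4),n.mean(0),np.linalg.norm(n[0]-n[1]))
E
python3 est.py
```

```text
rim [[0.3885 0.3023 0.05  ]
 [0.3772 0.2023 0.05  ]
 [0.4549 0.1961 0.05  ]] [0.1006105  0.07790557]
yaw [-6.45699435 -4.58188977]
ctr [0.42169641 0.24918609 0.05      ]
grip top ends [[0.4595 0.2485 0.205 ]
 [0.412  0.2515 0.205 ]] [0.43575414 0.25000557 0.205     ] 0.04762094978112838 -3.5382890901522175
lip [[ 0.6039  0.0651  0.18  ]
 [ 0.6049 -0.1715  0.18  ]] 0.23660116376658027 yaw 0.24128758190639127
back [[ 0.6216  0.0461  0.176 ]
 [ 0.6218 -0.1546  0.176 ]] yaw 0.05524555563376277
notch [[ 0.6168 -0.0735  0.154 ]
 [ 0.6161 -0.1217  0.154 ]] [ 0.61643639 -0.09760971  0.154     ] 0.048261458319890226
```

```bash
cat > go.py <<'E'
# usage: go.py x y z yaw -> row numbers (tool down, tool y = (-sin yaw, cos yaw))
import sys; from h import *
from scipy.spatial.transform import Rotation as Ro
x,y,z,a=map(float,sys.argv[1:5]); s=readout.observe(); R=np.array(s['eef_rot'])
a=np.radians(a); Y=np.array([-np.sin(a),np.cos(a),0]); Z=np.array([0,0,-1.]); G=np.c_[np.cross(Y,Z),Y,Z]
print('shift',(R.T@(np.array([x,y,z])-s['tcp_pos'])/.5).round(4),'turn',(Ro.from_matrix(R.T@G).as_rotvec()/(np.pi/4)).round(4),'t',s['time_s'],'F',np.round(s['force'],1),'tcp',np.round(s['tcp_pos'],4))
E
python3 go.py .4357 .2495 .29 -5.5
```

```text
shift [-0.6117 -0.5036 -0.1266] turn [ 0.000e+00 -1.000e-04 -3.817e-01] t 0.5 F [ 0.3 -0.2  0.4] tcp [0.2506 0.5998 0.2267]
```

```bash
python3 -m jog '[[[0,0,-0.08,0,0,0,1],[-0.08,-0.07,-0.1266,0,0,-0.05,1],[-0.16,-0.13,-0.1266,0,0,-0.1,1],[-0.23,-0.19,-0.1266,0,0,-0.15,1],[-0.3,-0.25,-0.1266,0,0,-0.2,1],[-0.37,-0.31,-0.1266,0,0,-0.25,1],[-0.44,-0.36,-0.1266,0,0,-0.3,1],[-0.5,-0.41,-0.1266,0,0,-0.34,1],[-0.56,-0.46,-0.1266,0,0,-0.3817,1],[-0.6,-0.49,-0.1266,0,0,-0.3817,1],[-0.6117,-0.5036,-0.1266,0,0,-0.3817,1],[-0.6117,-0.5036,-0.1266,0,0,-0.3817,1],[-0.6117,-0.5036,-0.1266,0,0,-0.3817,1],[-0.6117,-0.5036,-0.1266,0,0,-0.3817,1]]]' 20
python3 - <<'E'
from h import *
snap('wrist','w1.png')
for r in eyes.outline_of('wrist','caddy_grip')[:2]: print(r['confidence'],r['rect'])
T=cal('wrist')[2];print(T.round(3))
p=np.array([.4217,.2492,0]);c,s=np.cos(np.radians(-5.5)),np.sin(np.radians(-5.5))
for q in [(-10,-6,205),(38,-6,205),(38,6,205),(-10,6,205)]:
    print(proj('wrist',[p[0]+(c*q[0]-s*q[1])/1e3,p[1]+(s*q[0]+c*q[1])/1e3,q[2]/1e3]).round(1))
E
```

```text
time_s: 1.9
tcp_pos: [0.4347, 0.2515, 0.2901]
eef_rot: [[-0.996, 0.093, -0.0], [0.093, 0.996, 0.001], [0.0, 0.001, -1.0]]
force: [-0.2, 0.1, 0.2]
opening: 0.0916
finger_force: 0.0
0.91 [277.2, 122.3, 358.8, 234.9]
[[ 0.091  0.961  0.262  0.364]
 [ 0.996 -0.088 -0.024  0.257]
 [ 0.     0.264 -0.965  0.448]
 [ 0.     0.     0.     1.   ]]
[[305.8 173.5]]
[[306.  231.1]]
[[320.7 231.2]]
[[321.2 173.6]]
```

View pics/w1.png

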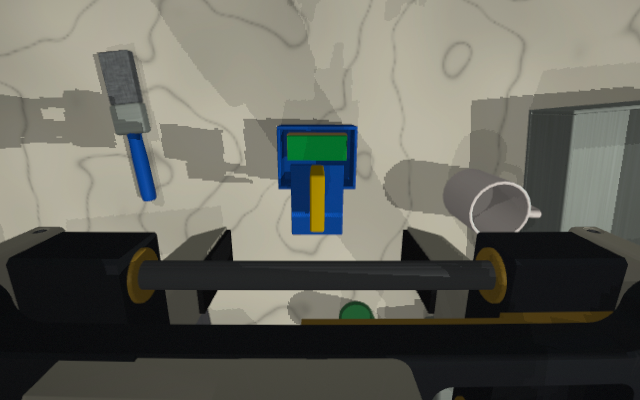

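The wrist view shows the yellow blade at u≈310–325, v≈168–231. It is aligned with the tool and about 3 mm further +y than estimated, so y≈0.251. I'll descend there and grip.

```bash
python3 go.py .4355 .251 .166 -5.5
```

```text
shift [-1.20e-03 -1.00e-04  2.48e-01] turn [ 0.0005 -0.0003  0.0035] t 2.0 F [ 0.3  1.  -0.5] tcp [0.4349 0.251  0.29  ]
```

```bash
python3 -m jog '[[[0,0,0.05,0,0,0,1],[0,0,0.1,0,0,0,1],[0,0,0.15,0,0,0,1],[0,0,0.19,0,0,0,1],[0,0,0.22,0,0,0,1],[0,0,0.24,0,0,0,1],[0,0,0.248,0,0,0,1],[0,0,0.248,0,0,0,1],[0,0,0.248,0,0,0,-0.4],[0,0,0.248,0,0,0,-0.7],[0,0,0.248,0,0,0,-1],[0,0,0.248,0,0,0,-1],[0,0,0.248,0,0,0,-1],[0,0,0.248,0,0,0,-1],[0,0,0.248,0,0,0,-1],[0,0,0.248,0,0,0,-1]]]' 40; python3 go.py .4355 .251 .26 0.1
```

```text
time_s: 3.6
tcp_pos: [0.4357, 0.2495, 0.166]
eef_rot: [[-0.995, 0.096, -0.0], [0.096, 0.995, 0.0], [0.0, -0.0, -1.0]]
force: [-0.0, 0.4, 0.6]
opening: 0.0323
finger_force: 0.0
shift [ 0.0006  0.0029 -0.188 ] turn [ 0.000e+00 -1.000e-04 -1.244e-01] t 3.6 F [-0.   0.4  0.6] tcp [0.4357 0.2495 0.166 ]
```

Not closed yet.

```bash
python3 -m jog '[[[0,0,0,0,0,0,-1],[0,0,0,0,0,0,-1],[0,0,0,0,0,0,-1],[0,0,0,0,0,0,-1],[0,0,0,0,0,0,-1],[0,0,0,0,0,0,-1]]]' 40; python3 go.py .4355 .251 .26 0.1
```

```text
time_s: 4.2
tcp_pos: [0.4354, 0.2493, 0.1657]
eef_rot: [[-0.995, 0.096, -0.001], [0.096, 0.995, -0.0], [0.001, -0.0, -1.0]]
force: [0.0, 0.8, -3.3]
opening: 0.0116
finger_force: 40.0
shift [ 0.0002  0.0033 -0.1886] turn [-0.0005 -0.0009 -0.1244] t 4.2 F [ 0.   0.8 -3.3] tcp [0.4354 0.2493 0.1657]
```

```bash
python3 -m jog '[[[0,0,-0.02,0,0,0,-1],[0,0,-0.05,0,0,0,-1],[0,0,-0.09,0,0,0,-1],[0,0,-0.13,0,0,0,-1],[0,0,-0.17,0,0,-0.02,-1],[0,0,-0.195,0,0,-0.05,-1],[0,0,-0.205,0,0,-0.08,-1],[0,0,-0.205,0,0,-0.1,-1],[0,0,-0.205,0,0,-0.1244,-1],[0,0,-0.205,0,0,-0.1244,-1],[0,0,-0.205,0,0,-0.1244,-1],[0,0,-0.205,0,0,-0.1244,-1]]]'; python3 go.py .52 -.042 .268 0.1
```

```text
time_s: 5.4
tcp_pos: [0.4354, 0.2494, 0.2679]
eef_rot: [[-1.0, -0.002, -0.001], [-0.002, 1.0, -0.0], [0.001, -0.0, -1.0]]
force: [0.7, 0.4, -4.1]
opening: 0.0119
finger_force: 40.0
shift [-0.1681 -0.583  -0.    ] turn [-0.0005 -0.0013 -0.0001] t 5.4 F [ 0.7  0.4 -4.1] tcp [0.4354 0.2494 0.2679]
```

```bash
python3 -m jog '[[[-0.01,-0.03,0,0,0,0,-1],[-0.02,-0.08,0,0,0,0,-1],[-0.04,-0.14,0,0,0,0,-1],[-0.06,-0.2,0,0,0,0,-1],[-0.08,-0.26,0,0,0,0,-1],[-0.1,-0.32,0,0,0,0,-1],[-0.11,-0.38,0,0,0,0,-1],[-0.13,-0.44,0,0,0,0,-1],[-0.145,-0.5,0,0,0,0,-1],[-0.16,-0.54,0,0,0,0,-1],[-0.165,-0.57,0,0,0,0,-1],[-0.168,-0.583,0,0,0,0,-1],[-0.168,-0.583,0,0,0,0,-1],[-0.168,-0.583,0,0,0,0,-1],[-0.168,-0.583,0,0,0,0,-1],[-0.168,-0.583,0,0,0,0,-1],[-0.168,-0.583,0,0,0,0,-1]]]'
python3 - <<'E'
from h import *
a=snap('scene');b=snap('top');w=snap('wrist'); print(readout.observe()['tcp_pos'])
cv2.imwrite('pics/s2.png',a[:,:,::-1]);cv2.imwrite('pics/t2.png',b[:,:,::-1]);cv2.imwrite('pics/w2.png',w[:,:,::-1])
A=cv2.resize(a[130:290,190:350],None,fx=2.5,fy=2.5,interpolation=cv2.INTER_CUBIC)
B=cv2.resize(b[130:210,310:470],None,fx=2.5,fy=2.5,interpolation=cv2.INTER_CUBIC)
W=cv2.resize(w,(400,250))
c=np.zeros((450,800,3),np.uint8);c[:400,:400]=A;c[:200,400:]=B;c[200:450,400:]=W
cv2.imwrite('pics/c2.png',np.clip(c[:,:,::-1]*1.4,0,255).astype(np.uint8))
E
```

```text
time_s: 7.1
tcp_pos: [0.5202, -0.0411, 0.2685]
eef_rot: [[-1.0, -0.003, 0.0], [-0.003, 1.0, 0.0], [-0.0, 0.0, -1.0]]
force: [0.5, -0.2, -4.1]
opening: 0.012
finger_force: 40.0
[ 0.52017691 -0.04162568  0.26852564]
```

View pics/c2.png

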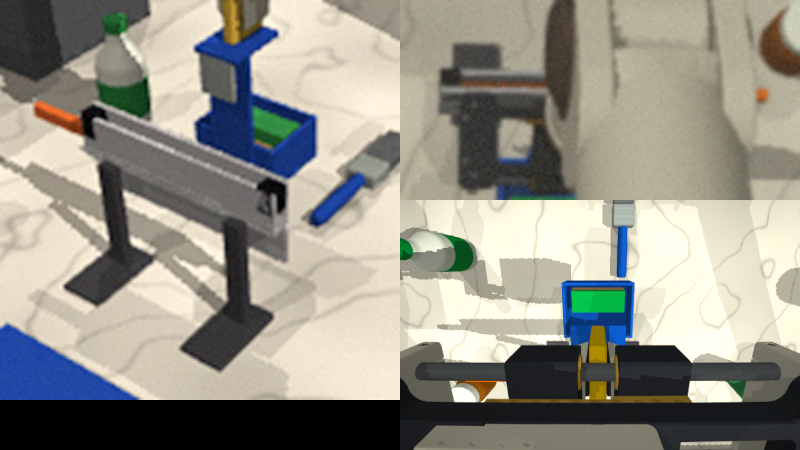

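The scene crop shows the grey tongue's lower corners at about (202,90) and (237,103) in the crop. I'll zoom in to compare the tongue with the lip in the same camera.

```bash
python3 - <<'E'
import cv2,numpy as np
a=cv2.imread('pics/s2.png')[140:215,220:312]
cv2.imwrite('pics/c3.png',np.clip(cv2.resize(a,None,fx=8,fy=8,interpolation=cv2.INTER_CUBIC)*1.5,0,255).astype(np.uint8))
E
```

```text
(no output)
```

View pics/c3.png

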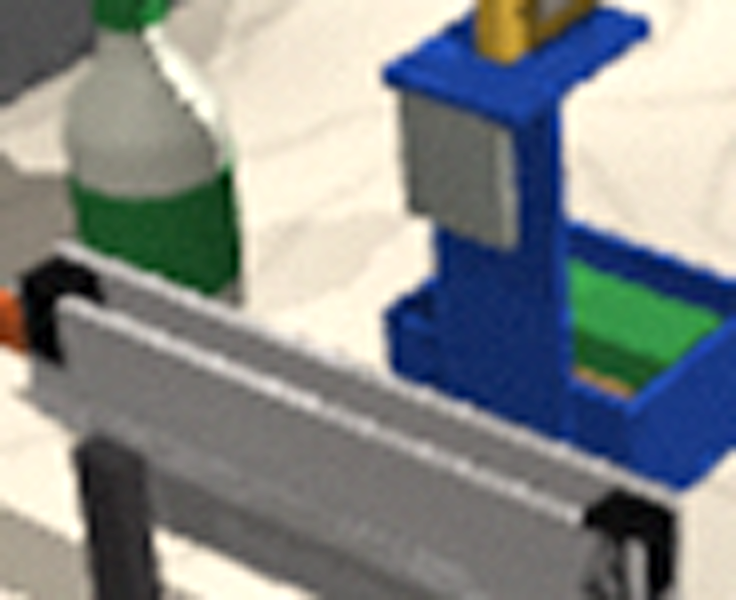

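```bash
python3 - <<'E'
from h import *
S=lambda x,y:(220+x/8,140+y/8)
s=readout.observe();zt=s['tcp_pos'][2]-.1657+.107
t=ray('scene',[S(406,212),S(506,249)],zt);print('tongue back-bottom',t.round(4),t.mean(0),np.linalg.norm(t[0]-t[1]))
l=ray('scene',[S(65,247),S(672,495)],.18);print('lip (edge/centre)',l.round(4),np.linalg.norm(l[0]-l[1]))
b=ray('scene',[S(65,302),S(590,518)],.176);print('back',b.round(4))
print('grip->tongue centre x',t.mean(0)[0]-.003-s['tcp_pos'][0])
E
```

```text
tongue back-bottom [[ 0.5677 -0.0608  0.2098]
 [ 0.5672 -0.0228  0.2098]] [ 0.56742278 -0.04179825  0.20982564] 0.03792816945734115
lip (edge/centre) [[ 0.6083 -0.1688  0.18  ]
 [ 0.6072  0.0657  0.18  ]] 0.2345123129166402
back [[ 0.6273 -0.1514  0.176 ]
 [ 0.6248  0.0496  0.176 ]]
grip->tongue centre x 0.04424586489037574
```

```bash
python3 -m jog '[[[-0.01,0,0,0,0,0.0,-1],[-0.03,0,0,0,0,0,-1],[-0.05,0,0,0,0,0,-1],[-0.07,0,0,0,0,0,-1],[-0.085,0,0,0,0,0,-1],[-0.095,0,0,0,0,0,-1],[-0.101,0,0,0,0,0,-1],[-0.101,0,0,0,0,0,-1],[-0.101,0,0.01,0,0,0,-1],[-0.101,0,0.02,0,0,0,-1],[-0.101,0,0.03,0,0,0,-1],[-0.101,0,0.04,0,0,0,-1],[-0.101,0,0.046,0,0,0,-1],[-0.101,0,0.046,0,0,0,-1],[-0.101,0,0.046,0,0,0,-1],[-0.101,0,0.046,0,0,0,-1]]]'
python3 - <<'E'
from h import *
a=snap('scene','s3.png')[150:215,220:312]
cv2.imwrite('pics/c4.png',np.clip(cv2.resize(a,None,fx=8,fy=8,interpolation=cv2.INTER_CUBIC)[:,:,::-1]*1.5,0,255).astype(np.uint8))
s=readout.observe();print(s['tcp_pos'],s['force'])
E
```

```text
time_s: 8.85
tcp_pos: [0.5709, -0.0417, 0.2458]
eef_rot: [[-1.0, -0.002, 0.001], [-0.002, 1.0, 0.0], [-0.001, 0.0, -1.0]]
force: [-0.5, -0.1, -4.0]
opening: 0.0118
finger_force: 40.0
[ 0.57093272 -0.04176722  0.24580187] [-0.25688164  0.1637634  -4.35081013]
```

View pics/c4.png

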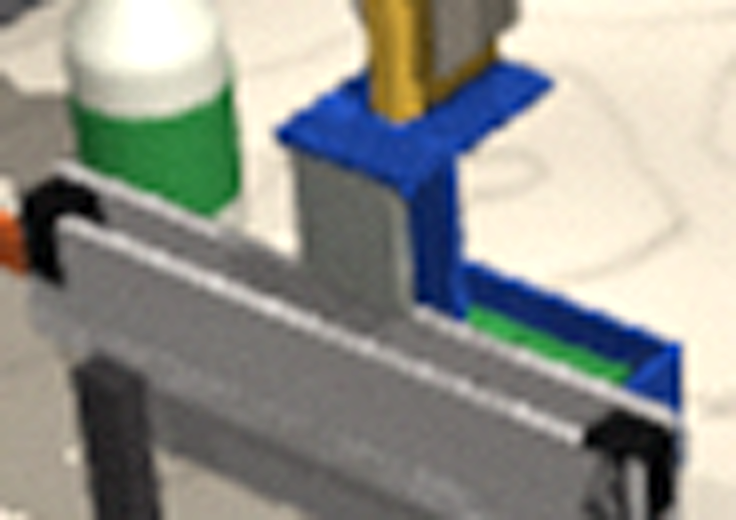

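The tongue stands above the channel and overlaps the lip line at about (300–410, 270–310). I'll lower slowly and watch the force.

```bash
python3 -m jog '[[[0,0,0.004,0,0,0,-1],[0,0,0.008,0,0,0,-1],[0,0,0.011,0,0,0,-1],[0,0,0.013,0,0,0,-1],[0,0,0.015,0,0,0,-1],[0,0,0.016,0,0,0,-1],[0,0,0.017,0,0,0,-1],[0,0,0.018,0,0,0,-1],[0,0,0.018,0,0,0,-1],[0,0,0.018,0,0,0,-1]]]'
```

```text
time_s: 9.9
tcp_pos: [0.5707, -0.0418, 0.2365]
eef_rot: [[-1.0, -0.002, 0.0], [-0.002, 1.0, -0.0], [-0.0, -0.0, -1.0]]
force: [-0.5, 0.2, -4.9]
opening: 0.0122
finger_force: 40.0
```

```bash
python3 -m jog '[[[0,0,0.001,0,0,0,-1],[0,0,0.002,0,0,0,-1],[0,0,0.003,0,0,0,-1],[0,0,0.004,0,0,0,-1],[0,0,0.005,0,0,0,-1],[0,0,0.006,0,0,0,-1],[0,0,0.007,0,0,0,-1],[0,0,0.008,0,0,0,-1],[0,0,0.009,0,0,0,-1],[0,0,0.01,0,0,0,-1],[0,0,0.01,0,0,0,-1]]]'
```

```text
time_s: 11.0
tcp_pos: [0.5706, -0.0418, 0.2314]
eef_rot: [[-1.0, -0.002, -0.0], [-0.002, 1.0, 0.0], [0.0, 0.0, -1.0]]
force: [0.3, -0.1, -4.1]
opening: 0.0118
finger_force: 40.0
```

```bash
python3 -m jog '[[[0,0,0.004,0,0,0,-1],[0,0,0.009,0,0,0,-1],[0,0,0.014,0,0,0,-1],[0,0,0.019,0,0,0,-1],[0,0,0.024,0,0,0,-1],[0,0,0.028,0,0,0,-1],[0,0,0.031,0,0,0,-1],[0,0,0.033,0,0,0,-1],[0,0,0.035,0,0,0,-1],[0,0,0.036,0,0,0,-1],[0,0,0.036,0,0,0,-1]]]'
```

```text
time_s: 12.1
tcp_pos: [0.5707, -0.0417, 0.2134]
eef_rot: [[-1.0, -0.002, -0.0], [-0.002, 1.0, 0.0], [0.0, 0.0, -1.0]]
force: [0.3, 0.5, -3.6]
opening: 0.0117
finger_force: 40.0
```

```bash
python3 -m jog '[[[0,0,0.0006,0,0,0,-1],[0,0,0.0012,0,0,0,-1],[0,0,0.0018,0,0,0,-1],[0,0,0.0022,0,0,0,-1],[0,0,0.0022,0,0,0,-1]]]'
```

```text
time_s: 12.6
tcp_pos: [0.5708, -0.0417, 0.2127]
eef_rot: [[-1.0, -0.002, 0.0], [-0.002, 1.0, -0.0], [-0.0, -0.0, -1.0]]
force: [-0.6, 0.6, -0.9]
opening: 0.0113
finger_force: 40.0
```

Resting on the strip with about 3 N of contact. Now I slide toward −y.

```bash
python3 -m jog '[[[0,-0.003,0,0,0,0,-1],[0,-0.008,0,0,0,0,-1],[0,-0.014,0,0,0,0,-1],[0,-0.02,0,0,0,0,-1],[0,-0.026,0,0,0,0,-1],[0,-0.032,0,0,0,0,-1],[0,-0.038,0,0,0,0,-1],[0,-0.044,0,0,0,0,-1],[0,-0.05,0,0,0,0,-1],[0,-0.056,0,0,0,0,-1],[0,-0.062,0,0,0,0,-1],[0,-0.068,0,0,0,0,-1],[0,-0.074,0,0,0,0,-1],[0,-0.08,0,0,0,0,-1],[0,-0.084,0,0,0,0,-1],[0,-0.088,0,0,0,0,-1],[0,-0.09,0,0,0,0,-1],[0,-0.09,0,0,0,0,-1]]]'
```

```text
time_s: 14.4
tcp_pos: [0.5708, -0.087, 0.2125]
eef_rot: [[-1.0, -0.002, 0.0], [-0.002, 1.0, -0.0], [-0.0, -0.0, -1.0]]
force: [-0.6, 3.0, 2.0]
opening: 0.0118
finger_force: 40.0
```

```bash
python3 -m jog '[[[0,-0.003,0,0,0,0,-1],[0,-0.007,0,0,0,0,-1],[0,-0.011,0,0,0,0,-1],[0,-0.015,0,0,0,0,-1],[0,-0.018,0,0,0,0,-1],[0,-0.02,0,0,0,0,-1],[0,-0.02,0,0,0,0,-1],[0,-0.02,0,0,0,0,-1]]]'
```

```text
time_s: 15.2
tcp_pos: [0.5706, -0.0969, 0.2121]
eef_rot: [[-1.0, -0.001, -0.001], [-0.001, 1.0, -0.0], [0.001, -0.0, -1.0]]
force: [0.4, -0.3, -3.4]
opening: 0.012
finger_force: 40.0
```

Contact is gone, so the tongue is over the notch. I'll lower 3 mm first as a check.

```bash
python3 -m jog '[[[0,0,0.001,0,0,0,-1],[0,0,0.002,0,0,0,-1],[0,0,0.003,0,0,0,-1],[0,0,0.004,0,0,0,-1],[0,0,0.005,0,0,0,-1],[0,0,0.006,0,0,0,-1],[0,0,0.006,0,0,0,-1]]]'
```

```text
time_s: 15.9
tcp_pos: [0.5708, -0.0967, 0.2093]
eef_rot: [[-1.0, -0.002, -0.0], [-0.002, 1.0, 0.0], [0.0, 0.0, -1.0]]
force: [-0.6, 0.2, -3.4]
opening: 0.0118
finger_force: 40.0
```

```bash
python3 -m jog '[[[0,0,0.003,0,0,0,-1],[0,0,0.006,0,0,0,-1],[0,0,0.009,0,0,0,-1],[0,0,0.012,0,0,0,-1],[0,0,0.015,0,0,0,-1],[0,0,0.017,0,0,0,-1],[0,0,0.0185,0,0,0,-1],[0,0,0.0195,0,0,0,-1],[0,0,0.0205,0,0,0,-1],[0,0,0.0215,0,0,0,-1],[0,0,0.0215,0,0,0,-1],[0,0,0.0215,0,0,0,-1]]]'
```

```text
time_s: 17.1
tcp_pos: [0.5709, -0.0967, 0.1987]
eef_rot: [[-1.0, -0.002, 0.0], [-0.002, 1.0, 0.0], [-0.0, 0.0, -1.0]]
force: [-0.6, 0.5, -3.2]
opening: 0.0119
finger_force: 40.0
```

```bash
python3 -m jog '[[[0,0,0.0007,0,0,0,-1],[0,0,0.0014,0,0,0,-1],[0,0,0.002,0,0,0,-1],[0,0,0.002,0,0,0,-1],[0,0,0.002,0,0,0,-1]]]'
```

```text
time_s: 17.6
tcp_pos: [0.5708, -0.0968, 0.1986]
eef_rot: [[-1.0, -0.002, 0.0], [-0.002, 1.0, -0.0], [-0.0, -0.0, -1.0]]
force: [-3.0, 0.3, 5.1]
opening: 0.0119
finger_force: 40.0
```

Seated at the floor, 14 mm below the strip. I relieve the load, then release.

```bash
python3 -m jog '[[[0,0,-0.001,0,0,0,-1],[0,0,-0.0018,0,0,0,-1],[0,0,-0.0018,0,0,0,-1],[0,0,-0.0018,0,0,0,-1],[0,0,-0.0018,0,0,0,-0.7],[0,0,-0.0018,0,0,0,-0.65],[0,0,-0.0018,0,0,0,-0.6],[0,0,-0.0018,0,0,0,-0.5],[0,0,-0.0018,0,0,0,-0.4],[0,0,-0.0018,0,0,0,-0.3],[0,0,-0.0018,0,0,0,-0.2],[0,0,-0.0018,0,0,0,-0.2],[0,0,-0.0018,0,0,0,-0.2],[0,0,-0.0018,0,0,0,-0.2],[0,0,-0.0018,0,0,0,-0.2]]]' 15
```

```text
time_s: 19.1
tcp_pos: [0.5708, -0.0967, 0.1986]
eef_rot: [[-1.0, -0.002, -0.0], [-0.002, 1.0, 0.0], [0.0, 0.0, -1.0]]
force: [-0.1, 0.2, 0.4]
opening: 0.0364
finger_force: 0.0
```

Now straight up, then a look.

```bash
python3 -m jog '[[[0,0,-0.01,0,0,0,-0.2],[0,0,-0.03,0,0,0,-0.2],[0,0,-0.06,0,0,0,-0.2],[0,0,-0.1,0,0,0,-0.2],[0,0,-0.14,0,0,0,-0.2],[0,0,-0.18,0,0,0,-0.2],[0.04,0,-0.2,0,0,0,-0.2],[0.1,0.03,-0.2,0,0,0,-0.2],[0.16,0.08,-0.2,0,0,0,-0.2],[0.22,0.14,-0.2,0,0,0,-0.2],[0.26,0.2,-0.2,0,0,0,-0.2],[0.28,0.26,-0.2,0,0,0,-0.2],[0.28,0.32,-0.2,0,0,0,-0.2],[0.28,0.35,-0.2,0,0,0,-0.2],[0.28,0.35,-0.2,0,0,0,-0.2],[0.28,0.35,-0.2,0,0,0,-0.2]]]'
python3 - <<'E'
from h import *
a=snap('scene');b=snap('top')
A=cv2.resize(a[130:290,150:390],None,fx=2.5,fy=2.5,interpolation=cv2.INTER_CUBIC)[:,:400*2]
B=cv2.resize(b[130:210,310:480],None,fx=2.2,fy=2.2,interpolation=cv2.INTER_CUBIC)
c=np.zeros((580,600,3),np.uint8);c[:400,:600]=A;c[402:402+B.shape[0],:B.shape[1]]=B
cv2.imwrite('pics/c5.png',np.clip(c[:,:,::-1]*1.4,0,255).astype(np.uint8))
E
```

```text
time_s: 20.7
tcp_pos: [0.4307, 0.0774, 0.2992]
eef_rot: [[-1.0, -0.002, 0.001], [-0.002, 1.0, -0.0], [-0.001, -0.0, -1.0]]
force: [0.3, -0.3, 0.4]
opening: 0.0367
finger_force: 0.0
```

View pics/c5.png

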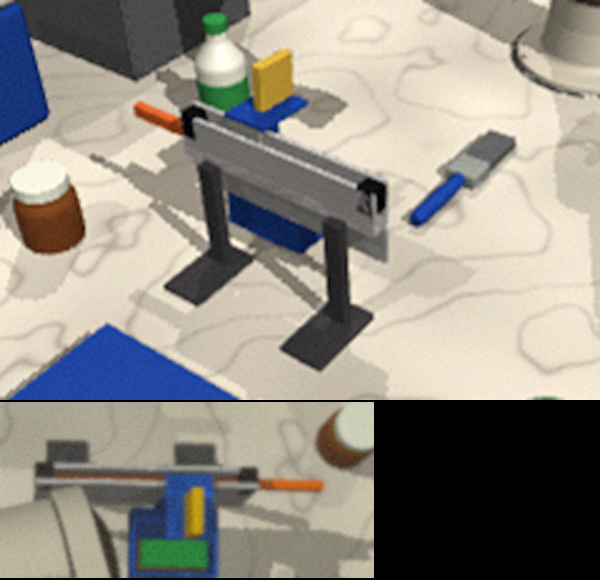

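The caddy hangs upright in the rail with its hook in the notch (scene crop about (265,170)). The bystanders are where they were and the arm is clear.

```bash
python3 -c "
from rig import ticket
print(ticket.close_job())"
```

```text
the job is handed in; nothing more can be done
None
```

The caddy hangs upright in the rail with its hook seated at the bottom of the notch; I let go, moved the arm clear, saw nothing disturbed in the last pictures (the mug was out of frame), and handed the job in at about 21 s.

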